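Close the flask until its cap clicks and put it on the coaster

TASK

Someone left the steel flask's screw cap loose. With the flask standing on the desk where it is, lean lightly on the cap, never hard, so that the flask does not spin along with it, and screw the cap clockwise until it clicks: one click is enough, and stop by the third. Then lift the closed flask by its cap and stand it gently, upright and wholly on the round cork coaster, leaving the tumbler, the mouse and the notebooks where they are.

Things in the scene. Friction and masses are not known exactly. Their poses are not given: they have to be found in the camera images.
- cap_mid (a point): middle of the black ribbed grip ring of the flask's screw cap, on its axis; the ring is 54 mm across and 34 mm high (17 mm above and below this point), about 202 mm above the desk. z up, x along the short rib on its top. Turning it clockwise (from above) screws the cap home, counter-clockwise unscrews it.
- disc (a point): centre of the top of the steel disc, 33 mm across, inside the ring; x along the rib across it. The disc is the cap's threaded core: it turns with the ring and sinks 1 mm per rad; 0.7 to 2 rad are left at the start. Once home it stops and the ring clicks round it, 20 degrees (0.35 rad) a click; a click takes 0.15 to 0.2 N m, then lets go. Before any click both x axes agree.
- flask_mid (a point): point on the axis of the loose steel flask, 92 mm above its underside; z along the axis, up. 72 mm across, 184 mm high to the cap's seat, shoulder narrowing to 55 mm above 150 mm; 0.5 to 0.75 kg, rubber foot. It spins along with the cap unless pressed down by some 10 to 20 N while turning; desk and coaster must never feel over 45 N from it (weight, press or bump).
- coaster_top (a point): centre of the top face of the round cork coaster, 100 mm across, 6 mm thick, fixed to the desk.
- tumbler_mid (a point): centre of the loose glass tumbler (a bystander), 66 mm across, 90 mm high, half-way up.
- mouse_mid (a point): centre of the loose white computer mouse (a bystander), 108 x 58 x 25 mm, long side along its x.
- notebooks_mid (a point): centre of the loose pile of two notebooks (a bystander), 150 mm (its x) x 215 x 24 mm high.
There are look-alikes about, which are no part of the job. Leave any purple look-alike of the part that bears coaster_top alone. Of the things that look like the part that bears cap_mid, the larger one is meant.

How it is judged:
By the outcome, as a careful person would: the job done as asked, in the order asked, and still so for the second after the job is handed in, with the robot touching nothing.
It also fails if it takes over 64 s, if anything falls off the work surface, if the arm or the gripper's body presses on something with over 40 N, if the wrist force passes 120 N, or if a joint passes its speed limit or range.

ROBOT

A 6-joint arm with a two-finger parallel gripper is mounted at the origin on the work surface. World frame = base frame: x ahead of the robot, y to its left, z up, the work surface at z = 0. Lengths are in m, angles in rad, forces in N, time in s.
With the tool pointing down it reaches from about 0.3 to 0.775 m from the base axis. Payload 14.6 kg.
Tool frame: the origin (TCP) lies on the centre line of the jaws, within the pads' length; the fingertips stand 25 mm ahead of it and the grasp point (between the pads) lies 6 mm ahead of it (ctrl.tip_reach is the distance from the TCP to the fingertips, in m); z points along the fingers, y is the line along which they close (so a half turn about z gives the same grasp; the last joint's range is limited). The gripper opens to 94 mm and grips with 3 to 60 N. Pads are 16 mm wide; open, the fingers measure 119 mm over their backs; the gripper's body (75 mm by 177 mm) begins 78 mm behind the grasp point.
Start: joints at [-1.184, 0.3, 1.521, -0, 1.321, -0.067], TCP at [0.241, -0.494, 0.23] pointing down, gripper open.
Joint ranges: [-3.03, 3.03], [-0.79, 2.21], [0.23, 2.52], [-1.04, 4.18], [0, 3.07], [-2.55, 2.55]. Speed limits (rad/s): [2.22, 2.22, 2.57, 3.14, 3.14, 3.14].

INTERFACE

Orientations are given as [roll, pitch, yaw] about the fixed x, y, z axes, in that order (R = Rz(yaw) Ry(pitch) Rx(roll)).
In Python, from station import ctrl gives the robot as it stands. The module is installed in compiled form; this text tells all that it offers.
- The arm moves only by the tool apply_moves, never from a script. Its argument "deltas" is a list of rows, each a list of 7 numbers: the closure in counts, from 0 (fully open) to 255 (shut), then the shift along the world's x, y, z in cm, then the turn, a rotation vector about the world's x, y, z in rad. In form: [[jaw, tx, ty, tz, ax, ay, az], ...]. A call has 1 to 10 rows; each row shifts and turns the commanded pose from where the row before left it; what a row does not reach is not made up. A row lasts 1/10 s, in which the tool goes at most 50 mm and 8.59 degrees, less where a joint would pass 70% of its speed; a pose out of reach is approached as far as the arm can. A call with a gripper value outside its range is refused whole. The fingers move at their own pace and stop on an object; "grip_force" is the grip in N (left out, the last holds). Time passes only in rows, so rows that do not move let the fingers close. It gives the time, the measured TCP pose, the force, the opening and the grip force at its end, in the units of the state.
- ctrl.get_obs(): the state, without advancing time (a new reading comes with each control period).
- ctrl.camera(name): name is "scene" or "side" or "wrist"; returns a dict with "img" (400x640x3 uint8, red, green, blue), "K" (3x3 intrinsics, pixels), "pose" (4x4, takes a point from camera to world coordinates); the wrist camera has in their place "hand_eye" (4x4, takes a point from camera to tool coordinates, whose origin is the TCP and whose axes are the flange's). Camera axes: x right, y up, looking along -z (the intrinsics and any distortion apply to the point x, -y, -z); pixel columns grow to the right and rows downward; lengths in m; the calibration is good to about 2 mm. The wrist camera is an equidistant fisheye: a pixel r from the principal point sees the ray r / f radians off the axis. A picture is of the moment at which its call begins: read the wrist's pose just before it. There is no depth.
- ctrl.hand_in(): hands the job in; it is judged then, once.
The state is a dict: "time_s": time; "qpos": joint angles; "joint_vel": joint speeds; "tau": joint torques, N m; "ee_pos": TCP position; "eef_rot": TCP orientation; "force": force on the tool from outside, world axes, zero at the start; "moment": the same for the moment, N m; "grip_width": finger opening in m; "grip_force": force on a finger pad.
Only numpy, scipy, OpenCV 4.12 (cv2) and the standard library are available. Lean on these libraries where they do the work, as an engineer would, in place of code of your own. Each camera call takes 0.05 s, during which the arm holds its last target. There are 200 camera calls.

## Working session

There is one attempt and no reset: what is moved stays moved. The work goes in short steps, Python scripts to look and compute and a tool call to move; the robot and the scene stay as the last step left them, time stands still between calls to the robot, and variables do not carry over. Pictures are saved under pics/ and viewed, at most 10 in all, crops included, and the job is handed in when it is done.

Besides the shell and the picture viewer there is one more tool, called after "Emit:" as a command line: name --pt "numbers of a row" for each row, then --argument value for the rest. apply_moves: Moves the arm, as the interface text tells. Its arguments: {"type":"object","properties":{"deltas":{"type":"array"},"grip_force":{"type":"number"}},"required":["deltas"]}

```bash
mkdir -p pics
python3 - <<'E'
from station import ctrl
import cv2,numpy as np,pickle
d={}
for n in("scene","side"):
    c=ctrl.camera(n);d[n]=c;cv2.imwrite(f"pics/{n}0.png",c["img"][:,:,::-1]);print(n,c["K"].round(1).tolist(),c["pose"].round(3).tolist(),c.keys())
o=ctrl.get_obs();c=ctrl.camera("wrist");d["wrist"]=c;d["obs"]=o;print(c["K"],c["hand_eye"].round(3).tolist());print(o)
cv2.imwrite("pics/wrist0.png",c["img"][:,:,::-1])
pickle.dump(d,open("d0.pkl","wb"))
E
```

```text
scene [[491.7, 0.0, 322.2], [0.0, 491.7, 195.5], [0.0, 0.0, 1.0]] [[-0.485, -0.472, 0.736, 1.436], [0.874, -0.256, 0.412, 0.475], [-0.006, 0.844, 0.537, 0.802], [0.0, 0.0, 0.0, 1.0]] dict_keys(['img', 'K', 'pose'])
side [[506.0, 0.0, 321.4], [0.0, 506.0, 191.6], [0.0, 0.0, 1.0]] [[-0.815, 0.457, -0.355, 0.028], [-0.579, -0.637, 0.508, 0.73], [0.006, 0.62, 0.785, 1.272], [0.0, 0.0, 0.0, 1.0]] dict_keys(['img', 'K', 'pose'])
[[309.70691629   0.         323.44137631]
 [  0.         309.70691629 197.86128536]
 [  0.           0.           1.        ]] [[0.0, 0.965, 0.261, 0.076], [1.0, -0.001, 0.001, 0.0], [0.001, 0.261, -0.965, -0.153], [0.0, 0.0, 0.0, 1.0]]
{'time_s': 0.1, 'qpos': array([-1.18360573e+00,  3.00399177e-01,  1.52152106e+00, -1.47670427e-07,
        1.32069787e+00, -6.66065704e-02]), 'joint_vel': array([ 5.75202814e-04, -9.88648612e-04, -1.98677616e-03,  1.26503283e-04,
        1.01737250e-05, -1.08290687e-03]), 'tau': array([ 1.22976227e-03, -5.32642579e+01, -3.53285122e+01,  7.09401886e-02,
        2.34904687e-02, -4.61451873e-05]), 'ee_pos': array([ 0.24102423, -0.49414137,  0.22995116]), 'eef_rot': array([-3.14056947e+00, -6.81086175e-05,  4.53797165e-01]), 'force': array([-0.39244111, -0.29465628,  0.11186513]), 'moment': array([ 0.00602677,  0.00044523, -0.02509055]), 'grip_force': 0.0, 'grip_width': 0.09387346433823299}
```

View pics/scene0.png

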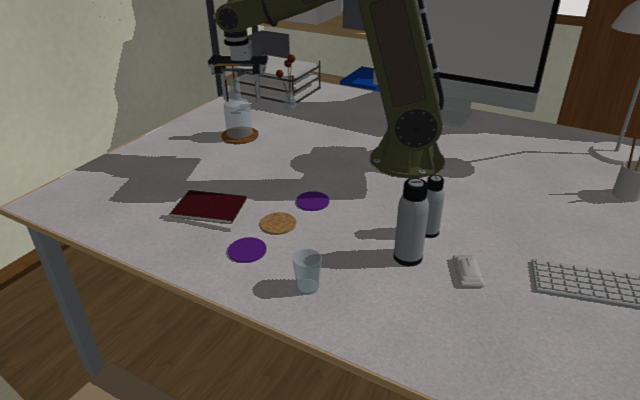

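View pics/side0.png

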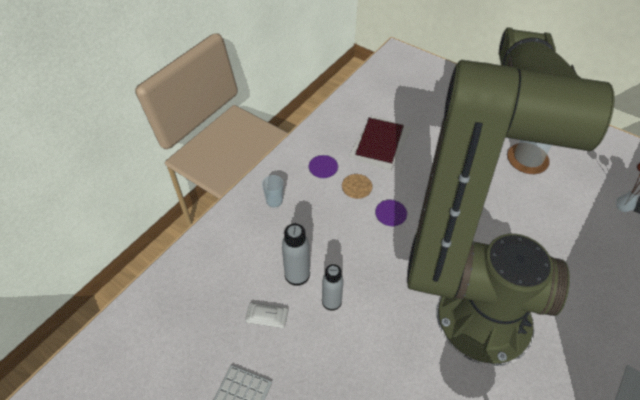

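```bash
cat > h.py <<'E'
import numpy as np,cv2
def ray(c,u,v,dist=False):
    K=c["K"];d=np.array([(u-K[0,2])/K[0,0],-(v-K[1,2])/K[1,1],-1.]);d/=np.linalg.norm(d)
    return c["pose"][:3,3],c["pose"][:3,:3]@d
def plane(c,u,v,z):
    p,d=ray(c,u,v);return p+d*(z-p[2])/d[2]
def tri(rs):
    A=sum(np.eye(3)-np.outer(d,d) for p,d in rs);b=sum((np.eye(3)-np.outer(d,d))@p for p,d in rs)
    x=np.linalg.solve(A,b);return x,[np.linalg.norm((np.eye(3)-np.outer(d,d))@(x-p)) for p,d in rs]
def blob(m,seed):
    n,l,s,c=cv2.connectedComponentsWithStats(m.astype(np.uint8));ok=[i for i in range(1,n) if s[i,4]>25]
    i=min(ok,key=lambda i:np.hypot(*(c[i]-seed)));
    pts=np.argwhere(l==i)[:,::-1].astype(np.int32);h=cv2.convexHull(pts);M=cv2.moments(h)
    return M["m10"]/M["m00"],M["m01"]/M["m00"],s[i].tolist()
E
python3 - <<'E'
import pickle,numpy as np,cv2
from h import *
d=pickle.load(open("d0.pkl","rb"));R={}
for name,th,seeds in(("cap",0,{"scene":(414,190),"side":(294,233)}),("scap",0,{"scene":(435,183),"side":(333,271)}),("coaster",1,{"scene":(278,223),"side":(357,186)})):
    rs=[]
    for n,s in seeds.items():
        im=d[n]["img"].astype(int);hs=cv2.cvtColor(d[n]["img"],cv2.COLOR_RGB2HSV).astype(int)
        m=im.max(2)<50 if th==0 else (hs[...,0]>8)&(hs[...,0]<25)&(hs[...,1]>90)
        u,v,st=blob(m,s);print(name,n,round(u,1),round(v,1),st);rs.append(ray(d[n],u,v))
        print("   plane",plane(d[n],u,v,.006 if th else .202).round(4))
    print("  tri",[np.round(x,4) for x in tri(rs)])
for n,pts in(("scene",{"tumblerbase":(308,288),"mouse":(466,270),"notebk":(208,206)}),("side",{"tumblerbase":(275,203),"mouse":(267,314),"notebk":(381,140)})):
    for k,p in pts.items(): print(n,k,plane(d[n],*p,0.01).round(3))
a=d["scene"]["img"][160:280,370:470];b=d["side"]["img"][210:330,250:350]
cv2.imwrite("pics/crop.png",cv2.resize(np.hstack([a,b]),None,fx=4,fy=4,interpolation=0)[:,:,::-1])
E
```

```text
cap scene 431.3 235.0 [426, 233, 13, 5, 37]
   plane [0.6382 0.279  0.202 ]
cap side 294.6 235.5 [285, 225, 20, 22, 211]
   plane [0.4858 0.1917 0.202 ]
  tri [array([0.5125, 0.2072, 0.13  ]), array([0.0464, 0.0464])]
scap scene 431.3 235.0 [426, 233, 13, 5, 37]
   plane [0.6382 0.279  0.202 ]
scap side 332.7 274.1 [325, 268, 16, 14, 103]
   plane [0.3452 0.2261 0.202 ]
  tri [array([0.3933, 0.1869, 0.0347]), array([0.0359, 0.0359])]
coaster scene 277.7 222.8 [260, 212, 36, 22, 604]
   plane [ 0.5267 -0.1767  0.006 ]
coaster side 356.6 185.9 [343, 175, 29, 23, 528]
   plane [ 0.5227 -0.175   0.006 ]
  tri [array([ 0.524 , -0.178 ,  0.0032]), array([0.0008, 0.0008])]
scene tumblerbase [0.715 0.031 0.01 ]
scene mouse [0.477 0.335 0.01 ]
scene notebk [ 0.558 -0.398  0.01 ]
side tumblerbase [0.691 0.034 0.01 ]
side mouse [0.476 0.337 0.01 ]
side notebk [ 0.564 -0.393  0.01 ]
```

View pics/crop.png

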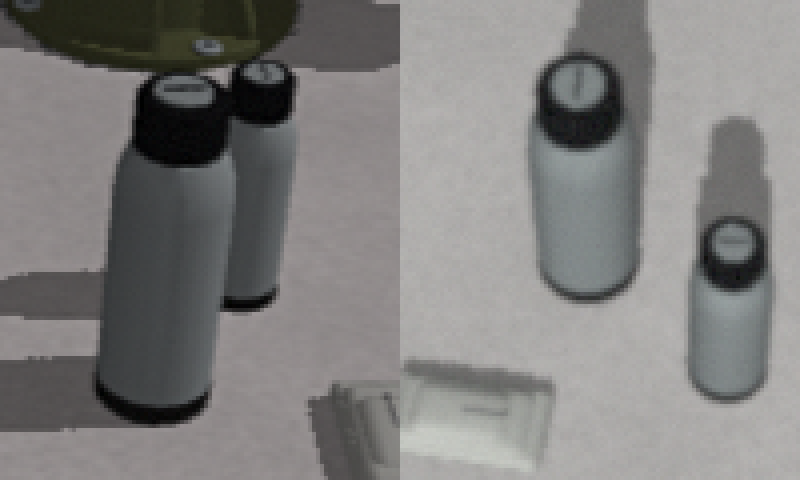

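Run:
```python
import pickle,numpy as np
from h import *
d=pickle.load(open("d0.pkl","rb"));s,e=d["scene"],d["side"]
for a,b,z in(((415.8,182.5),(294.8,229.7),.219),((415.5,189.8),(294.6,235.5),.202),((436,178.3),(333.4,270.3),.15)):
    print([np.round(x,4) for x in tri([ray(s,*a),ray(e,*b)])],plane(s,*a,z).round(4),plane(e,*b,z).round(4))
p1=np.mean([plane(e,294.8-.3,229.7-4,.219),plane(e,294.8-.3,229.7-4,.219)],0);p2=plane(e,294.8-.3,229.7+4,.219)
print("rib",np.degrees(np.arctan2(*(p2-p1)[1::-1])))
# ROT: wrist yaw relation
o=d["obs"];print(o["qpos"][0],o["qpos"][5],o["eef_rot"])
```

```text
[array([0.4875, 0.1886, 0.221 ]), array([0.0014, 0.0014])] [0.4852 0.1892 0.219 ] [0.4886 0.186  0.219 ]
[array([0.4865, 0.1908, 0.2004]), array([0., 0.])] [0.489  0.1915 0.202 ] [0.4858 0.1916 0.202 ]
[array([0.3595, 0.2017, 0.1692]), array([0.0007, 0.0007])] [0.3274 0.1942 0.15  ] [0.3653 0.1917 0.15  ]
rib 127.27519401482591
-1.1836057334669703 -0.06660657038404114 [-3.14056947e+00 -6.81086175e-05  4.53797165e-01]
```

Emit:
apply_moves --pt "0 0 0 5 0 0 0.145" --pt "0 0 0 5 0 0 0.145" --pt "0 1.54 4.28 0 0 0 0.145" --pt "0 1.54 4.28 0 0 0 0.145" --pt "0 1.54 4.28 0 0 0 0.145" --pt "0 1.54 4.28 0 0 0 0.145" --pt "0 1.54 4.28 0 0 0 0.145" --pt "0 1.54 4.28 0 0 0 0.145" --pt "0 1.54 4.28 0 0 0 0.145" --pt "0 1.54 4.28 0 0 0 0.145"

```text
time_s: 1.15
ee_pos: [0.3644, -0.1501, 0.3305]
eef_rot: [3.141, 0.0, 1.909]
force: [1.3, -0.4, 0.5]
grip_width: 0.0936
grip_force: 0.0
```

Emit:
apply_moves --pt "0 1.54 4.28 0 0 0 0.145" --pt "0 1.54 4.28 0 0 0 0.145" --pt "0 1.54 4.28 0 0 0 0.145" --pt "0 1.54 4.28 0 0 0 0.145" --pt "0 1.54 4.28 0 0 0 0.145" --pt "0 1.54 4.28 0 0 0 0.145" --pt "0 1.54 4.28 0 0 0 0.145" --pt "0 1.54 4.28 0 0 0 0.145" --pt "0 0 0 0 0 0 0.08" --pt "0 0 0 0 0 0 0"

```text
time_s: 2.15
ee_pos: [0.4874, 0.1913, 0.3297]
eef_rot: [-3.141, -0.001, -3.136]
force: [-0.5, 0.3, -0.1]
grip_width: 0.0937
grip_force: 0.0
```

```bash
cat > w.py <<'E'
from station import ctrl
import cv2,sys,pickle,numpy as np
from h import *
from scipy.spatial.transform import Rotation as Ro
def shot(name):
    o=ctrl.get_obs();c=ctrl.camera("wrist");cv2.imwrite(f"pics/{name}.png",c["img"][:,:,::-1])
    T=np.eye(4);T[:3,:3]=Ro.from_euler("xyz",o["eef_rot"]).as_matrix();T[:3,3]=o["ee_pos"]
    c["pose"]=T@c["hand_eye"];pickle.dump((o,c),open(f"{name}.pkl","wb"))
    print({k:np.round(v,4).tolist() for k,v in o.items() if k not in("joint_vel","tau")});return o,c
def wray(c,u,v):
    K=c["K"];x=(u-K[0,2])/K[0,0];y=(v-K[1,2])/K[1,1];r=np.hypot(x,y)+1e-12
    d=np.array([np.sin(r)*x/r,-np.sin(r)*y/r,-np.cos(r)]);return c["pose"][:3,3],c["pose"][:3,:3]@d
def wplane(c,u,v,z):
    p,d=wray(c,u,v);return p+d*(z-p[2])/d[2]
E
python3 -c "
from w import *
shot('w1')"
```

```text
{'time_s': 2.15, 'qpos': [0.3041, 0.1844, 1.4357, -0.0, 1.523, -1.2718], 'ee_pos': [0.4874, 0.1913, 0.3297], 'eef_rot': [-3.1411, -0.0014, -3.1365], 'force': [-0.4534, 0.2556, -0.0616], 'moment': [0.1099, -0.1272, -0.0367], 'grip_force': 0.0, 'grip_width': 0.0937}
```

View pics/w1.png

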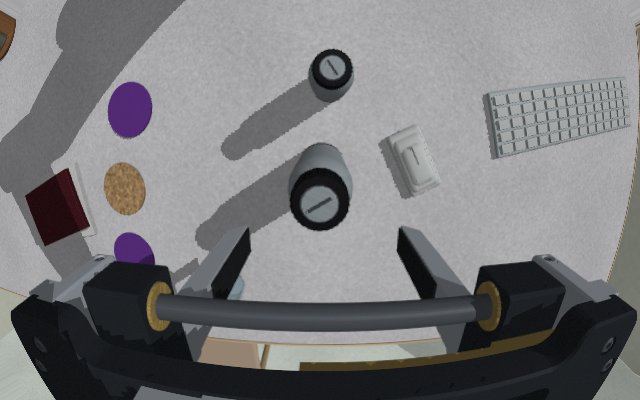

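Run:
```python
import pickle
from w import *
o,c=pickle.load(open("w1.pkl","rb"));im=c["img"].astype(int)
m=(im.max(2)<60);m[:140]=0;m[240:]=0;m[:,:280]=0;m[:,360:]=0
u,v,st=blob(m,(319,203));print("ring",u,v,st,wplane(c,u,v,.21),wplane(c,u,v,.219))
d=np.zeros(m.shape,bool);hull=cv2.convexHull(np.argwhere(m)[:,::-1].astype(np.int32));
g=np.zeros(m.shape,np.uint8);cv2.fillConvexPoly(g,hull,1);d=(g>0)&(im.max(2)>100)
u,v,st=blob(d,(319,203));print("disc",u,v,st)
for z in(.215,.219,.223):print(z,wplane(c,u,v,z))
p=wplane(c,u+st[2]/2,v,.219)-wplane(c,u-st[2]/2,v,.219);print("disc dia",np.linalg.norm(p))
hs=cv2.cvtColor(c["img"],cv2.COLOR_RGB2HSV);cm=(hs[...,0]>8)&(hs[...,0]<25)&(hs[...,1]>80)
u,v,st=blob(cm,(125,188));print("coaster",u,v,st,wplane(c,u,v,.006))
# side/scene rays for cap triangulation
dd=pickle.load(open("d0.pkl","rb"));u,v,_=blob(d,(319,203))
print(tri([wray(c,u,v),ray(dd["side"],294.8,229.7),ray(dd["scene"],415.8,182.5)]))
for n,p in(("tumbler",(232,290)),("mouse",(415,160))):print(n,wplane(c,*p,.02))
cv2.imwrite("pics/z1.png",cv2.resize(c["img"][160:240,280:360],None,fx=6,fy=6)[:,:,::-1])
```

```text
ring 319.0320134305893 199.08880398286442 [290, 168, 59, 63, 1787] [0.48589512 0.18727188 0.21      ] [0.48345105 0.18739067 0.219     ]
disc 319.3904569892473 203.5994623655914 [301, 186, 37, 36, 910]
0.215 [0.48873326 0.18766675 0.215     ]
0.219 [0.48758422 0.18771462 0.219     ]
0.223 [0.48643519 0.1877625  0.223     ]
disc dia 0.03277489937132589
coaster 124.15590730395199 188.24839644113385 [104, 163, 41, 52, 1650] [ 0.52292106 -0.17484019  0.006     ]
(array([0.48726425, 0.18825441, 0.22078475]), [np.float64(0.0005510631940889934), np.float64(0.0011874137580529765), np.float64(0.0016026757198828025)])
tumbler [0.70748318 0.02844927 0.02      ]
mouse [0.47406434 0.33296181 0.02      ]
```

Emit:
apply_moves --pt "0 0 -0.33 -3.5 0 0 0" --pt "0 0 0 -3.5 0 0 0" --pt "0 0 0 -2.5 0 0 0" --pt "0 0 0 -1.5 0 0 0" --pt "0 0 0 -0.4 0 0 0" --pt "0 0 0 0 0 0 0" --pt "90 0 0 0 0 0 0" --pt "90 0 0 0 0 0 0" --pt "90 0 0 0 0 0 0" --grip_force 12

```text
time_s: 3.1
ee_pos: [0.4877, 0.1872, 0.2171]
eef_rot: [3.141, 0.001, -3.14]
force: [0.2, 0.7, -0.3]
grip_width: 0.0736
grip_force: 0.0
```

```bash
python3 -c "
from w import *
shot('w2')"
```

```text
{'time_s': 3.1, 'qpos': [0.2964, 0.2493, 1.6172, -0.0, 1.274, -1.2763], 'ee_pos': [0.4877, 0.1872, 0.2171], 'eef_rot': [3.1413, 0.001, -3.1397], 'force': [0.1785, 0.6949, -0.329], 'moment': [0.0111, -0.1254, -0.0392], 'grip_force': 0.0, 'grip_width': 0.0736}
```

View pics/w2.png

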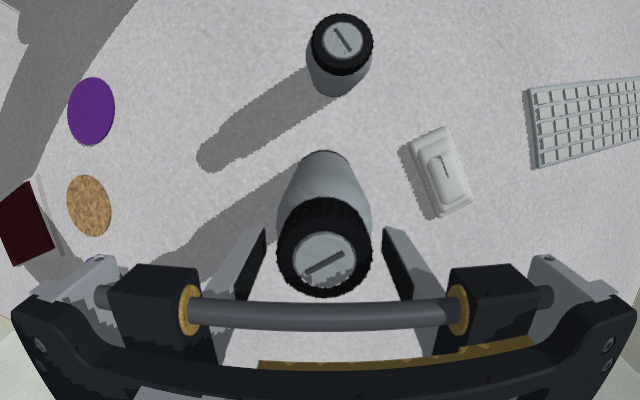

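Run:
```python
import pickle
from w import *
o,c=pickle.load(open("w2.pkl","rb"))
# ring top outer ellipse (left 277,right 372,bottom 297) ; disc left 292,right 357, top 231, bottom 284
for z in(.219,.2215):
    L,R,T,B=[wplane(c,*p,z) for p in((292,258),(358,258),(326,231),(326,284))]
    print(z,(L+R)/2,(T+B)/2,np.linalg.norm(L-R),np.linalg.norm(T-B))
```

```text
0.219 [0.48615451 0.18799909 0.219     ] [0.48639075 0.18853073 0.219     ] 0.03569607666550416 0.03211032610960679
0.2215 [0.48492057 0.18798014 0.2215    ] [0.4851529  0.18850295 0.2215    ] 0.03510345608321356 0.03157723558722437
```

Emit:
apply_moves --pt "255 0 0 -0.2 0 0 0" --pt "255 0 0 0 0 0 0" --pt "255 0 0 0 0 0 0" --pt "255 0 0 0 0 0 0" --grip_force 12

```text
time_s: 3.55
ee_pos: [0.4874, 0.1872, 0.2143]
eef_rot: [-3.142, -0.0, -3.139]
force: [0.4, -0.5, -1.4]
grip_width: 0.0546
grip_force: 12.0
```

Emit:
apply_moves --pt "255 0 0 0 0 0 0" --pt "255 0 0 0 0 0 0" --pt "255 0 0 -0.05 0 0 0" --pt "255 0 0 -0.05 0 0 0" --pt "255 0 0 0 0 0 0" --pt "255 0 0 0 0 0 0" --grip_force 40

```text
time_s: 4.15
ee_pos: [0.4877, 0.1872, 0.2139]
eef_rot: [3.141, 0.001, -3.139]
force: [-0.6, -0.2, 5.5]
grip_width: 0.054
grip_force: 40.0
```

Emit:
apply_moves --pt "255 0 0 -0.05 0 0 0" --pt "255 0 0 -0.05 0 0 0" --pt "255 0 0 -0.05 0 0 0" --pt "255 0 0 0 0 0 0" --pt "255 0 0 0 0 0 0"

```text
time_s: 4.65
ee_pos: [0.4881, 0.1874, 0.2134]
eef_rot: [3.141, 0.003, -3.139]
force: [-1.6, 0.1, 13.6]
grip_width: 0.0538
grip_force: 40.0
```

Emit:
apply_moves --pt "255 0 0 -0.02 0 0 -0.1" --pt "255 0 0 -0.01 0 0 -0.1" --pt "255 0 0 -0.01 0 0 -0.1" --pt "255 0 0 -0.01 0 0 -0.1"

```text
time_s: 5.05
ee_pos: [0.4881, 0.1874, 0.213]
eef_rot: [3.14, 0.002, 2.74]
force: [-1.4, 0.9, 14.3]
grip_width: 0.0541
grip_force: 40.0
```

```bash
python3 -c "
from w import *
shot('w3')
a=pickle.load(open('w2.pkl','rb'))[1]['img'];b=pickle.load(open('w3.pkl','rb'))[1]['img']
cv2.imwrite('pics/w3c.png',np.vstack([cv2.resize(x[120:320,220:420],None,fx=2,fy=2) if 0 else x[120:310,200:440] for x in(b,)]).repeat(2,0).repeat(2,1)[:,:,::-1])"
```

```text
{'time_s': 5.05, 'qpos': [0.2965, 0.2531, 1.6224, 0.0002, 1.2631, -0.8725], 'ee_pos': [0.4881, 0.1874, 0.213], 'eef_rot': [3.1396, 0.0022, 2.7397], 'force': [-1.365, 0.8671, 14.2552], 'moment': [0.1481, 0.1985, 0.0433], 'grip_force': 40.0029, 'grip_width': 0.0541}
```

View pics/w3c.png

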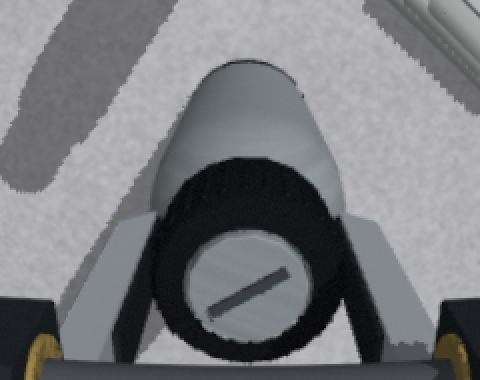

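```bash
cat >> w.py <<'E'
def rib(c,z=.218):
    im=c["img"].astype(int);h=im[:,:,:].max(2)
    roi=np.zeros(h.shape,bool);roi[200:310,270:390]=1
    n,l,s,ce=cv2.connectedComponentsWithStats(((h>105)&roi).astype(np.uint8))
    i=l[235:285,300:350];i=np.bincount(i[i>0]).argmax()
    hull=cv2.convexHull(np.argwhere(l==i)[:,::-1].astype(np.int32));g=np.zeros(h.shape,np.uint8);cv2.fillConvexPoly(g,hull,1)
    g=cv2.erode(g,np.ones((5,5)));d=(g>0)&(h<np.median(h[g>0])-35)
    p=np.argwhere(d)[:,::-1];q=np.array([wplane(c,u,v,z)[:2] for u,v in p]);w,V=np.linalg.eigh(np.cov(q.T))
    a=np.degrees(np.arctan2(V[1,1],V[0,1]))%180
    print("disc px",int(g.sum()),"rib px",len(p),"len/wid",np.sqrt(w[::-1]*12).round(4),"rib world deg",a.round(1))
    return a
E
python3 - <<'E'
from w import *
for n in("w2","w3"):
    o,c=pickle.load(open(n+".pkl","rb"));a=rib(c);print((a-np.degrees(o["eef_rot"][2]))%180)
E
```

```text
disc px 1929 rib px 318 len/wid [0.0257 0.008 ] rib world deg 124.1
123.97591909359971
disc px 2228 rib px 296 len/wid [0.0252 0.0039] rib world deg 99.1
122.12541130546161
```

Emit:
apply_moves --pt "255 0 0 -0.01 0 0 -0.1" --pt "255 0 0 -0.01 0 0 -0.1" --pt "255 0 0 -0.01 0 0 -0.1"

```text
time_s: 5.4
ee_pos: [0.4882, 0.1875, 0.2129]
eef_rot: [3.139, 0.002, 2.44]
force: [-1.9, 1.0, 15.6]
grip_width: 0.0536
grip_force: 40.0
```

```bash
cat > s.sh <<'E'
python3 - $1 <<'P'
from w import *
o,c=shot(sys.argv[1]);a=rib(c);print("rel",(a-np.degrees(o["eef_rot"][2]))%180)
P
E
sh s.sh w4
```

```text
{'time_s': 5.4, 'qpos': [0.2966, 0.2532, 1.6225, 0.0003, 1.2625, -0.5725], 'ee_pos': [0.4882, 0.1875, 0.2129], 'eef_rot': [3.1386, 0.0017, 2.4398], 'force': [-1.9445, 1.0137, 15.576], 'moment': [0.1746, 0.2331, 0.0719], 'grip_force': 40.0032, 'grip_width': 0.0536}
disc px 2228 rib px 293 len/wid [0.0246 0.004 ] rib world deg 81.5
rel 121.71001804142172
```

Emit:
apply_moves --pt "255 0 0 0 0 0 -0.1" --pt "255 0 0 -0.01 0 0 -0.1" --pt "255 0 0 0 0 0 -0.1"

```text
time_s: 5.75
ee_pos: [0.4883, 0.1876, 0.2129]
eef_rot: [3.138, 0.001, 2.14]
force: [-1.0, 1.4, 16.1]
grip_width: 0.0537
grip_force: 40.0
```

```bash
sh s.sh w5
```

```text
{'time_s': 5.75, 'qpos': [0.2966, 0.2533, 1.6224, 0.0003, 1.2621, -0.2726], 'ee_pos': [0.4883, 0.1876, 0.2129], 'eef_rot': [3.1378, 0.0008, 2.14], 'force': [-0.967, 1.3771, 16.0883], 'moment': [0.255, 0.1568, 0.0964], 'grip_force': 40.0029, 'grip_width': 0.0537}
disc px 2247 rib px 291 len/wid [0.0244 0.004 ] rib world deg 73.6
rel 130.94911504146933
```

Emit:
apply_moves --pt "255 0 0 0 0 0 -0.1" --pt "255 0 0 0 0 0 -0.05"

```text
time_s: 6.0
ee_pos: [0.4883, 0.1876, 0.2129]
eef_rot: [3.138, 0.0, 1.99]
force: [-0.1, 1.6, 15.7]
grip_width: 0.0536
grip_force: 40.0
```

```bash
sh s.sh w6
```

```text
{'time_s': 6.0, 'qpos': [0.2966, 0.2533, 1.6225, 0.0003, 1.262, -0.1228], 'ee_pos': [0.4883, 0.1876, 0.2129], 'eef_rot': [3.1377, 0.0001, 1.9901], 'force': [-0.1417, 1.6196, 15.6574], 'moment': [0.327, 0.1203, 0.0186], 'grip_force': 40.0056, 'grip_width': 0.0536}
disc px 2245 rib px 282 len/wid [0.0245 0.0039] rib world deg 76.0
rel 141.92929798171406
```

Run:
```python
from w import *
out=[]
for n in("w3","w6"):
    o,c=pickle.load(open(n+".pkl","rb"));x=c["img"][190:310,265:395].astype(float);x=np.clip((x/255)**.45*255,0,255).astype(np.uint8);out.append(cv2.resize(x,None,fx=3,fy=3,interpolation=cv2.INTER_CUBIC))
cv2.imwrite("pics/cmp.png",np.hstack(out)[:,:,::-1])
```

```text
(no output)
```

View pics/cmp.png

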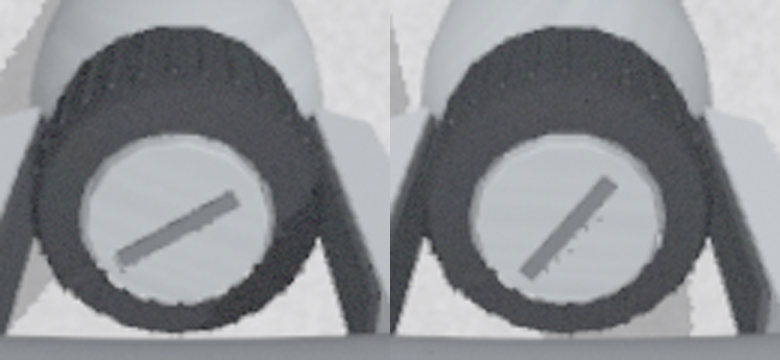

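Emit:
apply_moves --pt "255 0 0 0 0 0 -0.08" --pt "255 0 0 0 0 0 -0.07"

```text
time_s: 6.25
ee_pos: [0.4884, 0.1876, 0.2129]
eef_rot: [3.138, -0.0, 1.841]
force: [0.2, 1.4, 14.6]
grip_width: 0.0534
grip_force: 40.0
```

```bash
sh s.sh w7
```

```text
{'time_s': 6.25, 'qpos': [0.2966, 0.2533, 1.6224, 0.0002, 1.2618, 0.0263], 'ee_pos': [0.4884, 0.1876, 0.2129], 'eef_rot': [3.1375, -0.0003, 1.841], 'force': [0.1858, 1.3673, 14.5838], 'moment': [0.2445, -0.0379, 0.1535], 'grip_force': 40.0044, 'grip_width': 0.0534}
disc px 2240 rib px 275 len/wid [0.0247 0.0038] rib world deg 72.5
rel 147.05666447572423
```

Emit:
apply_moves --pt "255 0 0 0 0 0 0.06" --pt "255 0 0 0 0 0 0.04" --pt "255 0 0 0.05 0 0 0"

```text
time_s: 6.6
ee_pos: [0.4882, 0.1875, 0.213]
eef_rot: [3.138, -0.0, 1.945]
force: [-0.8, 0.4, 9.9]
grip_width: 0.0542
grip_force: 40.0
```

```bash
sh s.sh w8
```

```text
{'time_s': 6.6, 'qpos': [0.2966, 0.2532, 1.6222, 0.0003, 1.2629, -0.0781], 'ee_pos': [0.4882, 0.1875, 0.213], 'eef_rot': [3.1383, -0.0, 1.9454], 'force': [-0.8469, 0.3679, 9.8639], 'moment': [0.1991, -0.1246, 0.0362], 'grip_force': 40.0034, 'grip_width': 0.0542}
disc px 2249 rib px 279 len/wid [0.0244 0.0039] rib world deg 73.0
rel 141.5831959428404
```

Emit:
apply_moves --pt "255 0 0 0.05 0 0 0" --pt "255 0 0 0.1 0 0 0" --pt "255 0 0 0.1 0 0 0" --pt "255 0 0 0.2 0 0 0" --pt "255 0 0 0.4 0 0 0" --pt "255 0 0 0.8 0 0 0" --pt "255 0 0 1.0 0 0 0" --pt "255 0 0 1.0 0 0 0" --pt "255 0 0 0.5 0 0 0" --pt "255 0 0 0 0 0 0"

```text
time_s: 7.65
ee_pos: [0.4878, 0.1872, 0.2541]
eef_rot: [3.14, 0.0, 1.944]
force: [0.9, 0.6, -4.6]
grip_width: 0.0536
grip_force: 40.0
```

```bash
sh s.sh w9
```

```text
{'time_s': 7.65, 'qpos': [0.2964, 0.2195, 1.5666, -0.0, 1.3539, -0.0766], 'ee_pos': [0.4878, 0.1872, 0.2541], 'eef_rot': [3.14, 0.0001, 1.9438], 'force': [0.8641, 0.5778, -4.5691], 'moment': [-0.0354, -0.1291, -0.0697], 'grip_force': 39.9974, 'grip_width': 0.0536}
disc px 2234 rib px 278 len/wid [0.0313 0.0048] rib world deg 72.8
rel 141.42963760757476
```

Emit:
apply_moves --pt "255 0.08 -0.8 0 0 0 0" --pt "255 0.16 -1.6 0 0 0 0" --pt "255 0.24 -2.4 0 0 0 0" --pt "255 0.3 -3 0 0 0 0" --pt "255 0.3 -3 0 0 0 0" --pt "255 0.3 -3 0 0 0 0" --pt "255 0.3 -3 0 0 0 0" --pt "255 0.3 -3 0 0 0 0" --pt "255 0.3 -3 0 0 0 0" --pt "255 0.3 -3 0 0 0 0"

```text
time_s: 8.7
ee_pos: [0.5129, -0.0726, 0.2526]
eef_rot: [-3.141, -0.0, 1.944]
force: [1.4, 0.2, -5.8]
grip_width: 0.0537
grip_force: 40.0
```

Emit:
apply_moves --pt "255 0.3 -3 0 0 0 0" --pt "255 0.28 -2.8 0 0 0 0" --pt "255 0.22 -2.2 0 0 0 0" --pt "255 0.14 -1.4 0 0 0 0" --pt "255 0.08 -0.8 0 0 0 0" --pt "255 0 -0.3 0 0 0 0" --pt "255 0 0 0 0 0 0" --pt "255 0 0 0 0 0 0"

```text
time_s: 9.5
ee_pos: [0.5235, -0.1751, 0.2531]
eef_rot: [-3.142, -0.0, 1.945]
force: [-0.1, -0.3, -6.0]
grip_width: 0.0537
grip_force: 40.0
```

```bash
sh s.sh w10
python3 - <<'E'
from w import *
o,c=pickle.load(open("w10.pkl","rb"));d={n:ctrl.camera(n)["img"] for n in("scene","side")}
a=[d["scene"][120:300,200:400],d["side"][100:280,270:470],c["img"][60:310,180:460]]
cv2.imwrite("pics/pl.png",np.hstack([cv2.resize(x,(360 if i==2 else 200*2-180,320)) if 0 else cv2.resize(x,(260,260)) for i,x in enumerate(a)])[:,:,::-1])
E
```

```text
{'time_s': 9.5, 'qpos': [-0.3892, 0.2879, 1.4835, 0.0001, 1.3703, -0.763], 'ee_pos': [0.5235, -0.1751, 0.2531], 'eef_rot': [-3.1416, -0.0001, 1.9445], 'force': [-0.0849, -0.3404, -5.9681], 'moment': [-0.0201, -0.1132, -0.0398], 'grip_force': 39.9967, 'grip_width': 0.0537}
disc px 2286 rib px 281 len/wid [0.0314 0.0048] rib world deg 72.6
rel 141.18884004286463
```

View pics/pl.png

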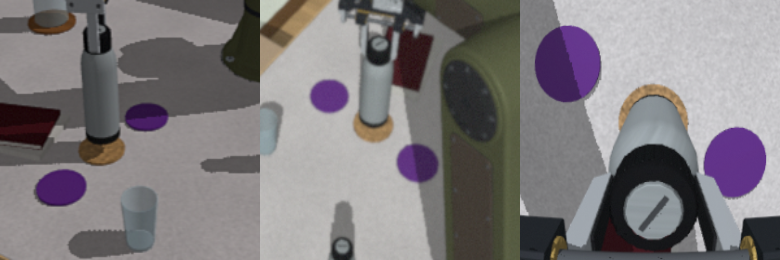

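Emit:
apply_moves --pt "255 0 0 -0.5 0 0 0" --pt "255 0 0 -0.8 0 0 0" --pt "255 0 0 -0.7 0 0 0" --pt "255 0 0 -0.4 0 0 0" --pt "255 0 0 -0.2 0 0 0" --pt "255 0 0 -0.15 0 0 0" --pt "255 0 0 -0.1 0 0 0" --pt "255 0 0 -0.1 0 0 0" --pt "255 0 0 -0.1 0 0 0" --pt "255 0 0 0 0 0 0"

```text
time_s: 10.65
ee_pos: [0.5235, -0.1758, 0.2225]
eef_rot: [-3.142, -0.0, 1.944]
force: [0.2, 0.0, -4.8]
grip_width: 0.0538
grip_force: 40.0
```

Emit:
apply_moves --pt "255 0 0 -0.1 0 0 0" --pt "255 0 0 -0.1 0 0 0" --pt "255 0 0 -0.05 0 0 0" --pt "255 0 0 0 0 0 0"

```text
time_s: 11.05
ee_pos: [0.5235, -0.1758, 0.22]
eef_rot: [-3.141, -0.0, 1.944]
force: [-0.6, -0.6, -5.0]
grip_width: 0.0539
grip_force: 40.0
```

Emit:
apply_moves --pt "255 0 0 -0.05 0 0 0" --pt "255 0 0 -0.05 0 0 0" --pt "255 0 0 0 0 0 0"

```text
time_s: 11.35
ee_pos: [0.5237, -0.1759, 0.2195]
eef_rot: [3.141, 0.001, 1.944]
force: [0.6, 0.9, -0.4]
grip_width: 0.0538
grip_force: 40.0
```

Emit:
apply_moves --pt "255 0 0 -0.05 0 0 0" --pt "255 0 0 0 0 0 0" --grip_force 15

```text
time_s: 11.55
ee_pos: [0.5238, -0.1759, 0.2192]
eef_rot: [3.141, 0.001, 1.944]
force: [-0.7, 1.0, 3.4]
grip_width: 0.0539
grip_force: 15.0
```

Emit:
apply_moves --pt "140 0 0 0 0 0 0" --pt "100 0 0 0 0 0 0" --pt "40 0 0 0 0 0 0" --pt "0 0 0 0 0 0 0" --pt "0 0 0 0 0 0 0" --pt "0 0 0 0 0 0 0"

```text
time_s: 12.15
ee_pos: [0.5235, -0.1758, 0.2184]
eef_rot: [-3.141, -0.0, 1.944]
force: [-0.5, 0.9, 1.0]
grip_width: 0.0855
grip_force: 0.0
```

Emit:
apply_moves --pt "0 0 0 1 0 0 0" --pt "0 0 0 2 0 0 0" --pt "0 0 0 3 0 0 0" --pt "0 0 0 3 0 0 0" --pt "0 0 0 3 0 0 0" --pt "0 0 0 3 0 0 0" --pt "0 0 0 0 0 0 0" --pt "0 0 0 0 0 0 0"

```text
time_s: 12.95
ee_pos: [0.5235, -0.1758, 0.369]
eef_rot: [3.141, 0.001, 1.944]
force: [-0.2, 0.5, -0.3]
grip_width: 0.0942
grip_force: 0.0
```

Run:
```python
from w import *
o,c=shot("w11");d={n:ctrl.camera(n)["img"] for n in("scene","side")}
a=[d["scene"][120:300,200:400],d["side"][100:280,270:470],c["img"][60:310,180:460]]
cv2.imwrite("pics/fin.png",np.hstack([cv2.resize(x,(260,260)) for x in a])[:,:,::-1])
```

```text
{'time_s': 12.95, 'qpos': [-0.3903, 0.2423, 1.2783, -0.0, 1.6201, -0.7634], 'ee_pos': [0.5235, -0.1758, 0.369], 'eef_rot': [3.1409, 0.0007, 1.9438], 'force': [-0.168, 0.5185, -0.3428], 'moment': [-0.0005, -0.1549, -0.0033], 'grip_force': 0.0, 'grip_width': 0.0942}
```

View pics/fin.png

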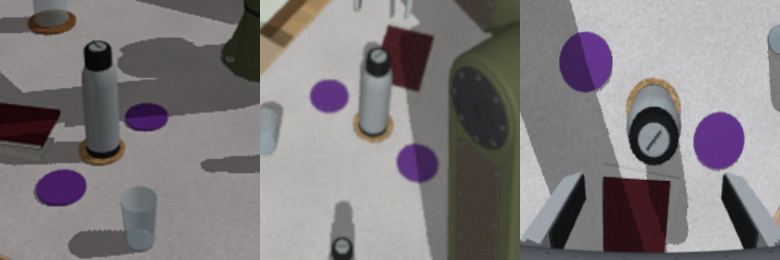

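The flask stands upright in the middle of the cork coaster, the gripper is clear of it, and the tumbler and notebooks look untouched.

```bash
python3 -c "
from station import ctrl
print(ctrl.hand_in())"
```

```text
the job is handed in; nothing more can be done
None
```

Job handed in: I screwed the cap home for one click (inferred from a torque drop and a 20° ring-to-disc offset) while pressing down with about 10–16 N, and the flask now stands upright in the middle of the cork coaster; the tumbler and notebooks look unmoved in the last picture, and the mouse was not in view.

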